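Hang the support roller back in its side-opening hooks

TASK

The roller unit has been cleaned on the saw table: hang its loose roller back in the two side-opening hooks. Pick up the roller, bring it in level through the mouths of both hooks, slide it in to the back and lower it gently into the throats until both axle ends rest on the bottom, then let go. The hooks are only lightly clamped where the fitter set them, so never push the roller against them with more than 25 N, and leave the other things on the table where they are.

Things in the scene. Friction and masses are not known exactly. Their poses are not given: they have to be found in the camera images.
- roller: the only loose roller, lying on the table: bare aluminium drum, diameter 44 mm, 166 mm long; dark steel axle, diameter 12 mm, standing out 22 mm at each end (210 mm over all); 0.4 to 0.65 kg. Origin at its centre, on the axis; its y axis runs along the axle (either end may go to either side; x and z turn as it rolls). Grip across the drum at mid-length
- roller_unit: grey steel roller unit, fixed, 270 mm deep, 240 wide, 137 high. Origin on the table (z = 0), midway between its two hook plates when these stand at the front end of their adjustment; x points from their open mouths in towards the rear roller (stays put: diameter 44 mm, axis at x = 160, z = 90 mm), y along the roller axes, z up. Hook plates: upright steel, 8 mm thick, centred at y = +92 and -92 mm
- hook_mouth (a point): fixed point on the unit at x = -34, z = 108 mm, y = 0, axes as the unit: middle of the hooks' mouths at front adjustment. Each hook opens towards -x. Its level ledge (top z = 98 mm) and upper jaw (underside z = 118 mm) leave 20 mm for the 12 mm axle, whose axis so enters at z = 104 to 112 mm. The ledge begins at this x, flared lips 18 mm further out. Really 10 to 56 mm farther in, see hook_seat
- hook_seat (a point): fixed point on the unit at x = 0, z = 90 mm, y = 0: axis of the seated axle at front adjustment. The hook plates are lightly clamped in long slotted holes and really stand, both alike, 10 to 56 mm farther in along x than all hook values here say; the setting is not reported: feel or look for it. Throat: 15 mm wide, 14 mm deep below the ledge, roofed by the upper jaw; floor z = 84 mm
- hook_back (a point): fixed point on the unit at x = 7.5, z = 108 mm, y = 0: back wall of the hooks at front adjustment (really x = 17.5 to 63.5 mm). Upright and flat from the throat's floor to the upper jaw: an axle slid in along the ledge stops here, its axis 6 mm before the wall, and is then straight above the throat, 1.5 mm beyond its middle. The clamps slip at some 35 N
- hex_key: hex key, L-shaped, 112x38x6 mm, lying on the table; leave alone. Origin: centre of its underside
- wax: round tin, 66 mm in diameter, 49 mm high; leave alone. Origin: centre of its underside
- cup: round grey cup, 72 mm in diameter, 61 mm high; leave alone. Origin: centre of its underside
- flange: turned steel flange, 90 mm in diameter, 19 mm high; leave alone. Origin: centre of its underside
- cutters: side cutters, 160x55x13 mm; leave alone. Origin: centre of its underside
- carton: small carton, 70x50x40 mm; leave alone. Origin: centre of its underside

How it is judged:
On the way, in this order (a step that is already met when the one before it is completed fails the run):
1. the roller is lifted off the table (height (world z) of roller above 0.06 m), for 0.1 s.
2. the axle is inside both mouths, above the ledges (x of roller in the frame of roller_unit between -0.035 and 0.062 m and z of roller in the frame of roller_unit between 0.101 and 0.115 m and angle between the y axis of roller and the y axis of roller_unit, either way round below 0.06 rad), for 0.1 s.
At the end, for the whole second after the job is handed in: the roller hangs at rest with both axle ends on the bottom of the two throats: axis 90 mm above the table (87 to 92.5), 7 to 60 mm in from the unit's origin along its x (wherever the hooks stand), within 8 mm of the middle along y, level and parallel to the unit within 0.03 rad (z of roller in the frame of roller_unit between 0.087 and 0.0925 m and x of roller in the frame of roller_unit between 0.007 and 0.06 m and y of roller in the frame of roller_unit between -0.008 and 0.008 m and angle between the y axis of roller and the y axis of roller_unit, either way round below 0.03 rad and linear speed of roller below 0.02 m/s); the robot touches nothing.
It fails at once if the roller is pushed against the roller unit with more than 25 N (contact force between roller and roller_unit above 25 N).
It fails at once if the hand or arm pushes on the roller unit with more than 15 N (contact force between the arm and roller_unit above 15 N).
It fails at once if another thing on the table is moved by more than 20 mm (distance of any of hex_key, wax, cup, flange, cutters, carton from where it was at the start of the episode above 0.02 m).
It also fails if it takes over 51 s, if anything falls off the work surface, if the arm or the gripper's body presses on something with over 40 N, if the wrist force passes 120 N, or if a joint passes its speed limit or range.

ROBOT

A 6-joint arm with a two-finger parallel gripper is mounted at the origin on the work surface; the furniture and walls round the work are solid. World frame = base frame: x ahead of the robot, y to its left, z up, the work surface at z = 0. Lengths are in m, angles in rad, forces in N, time in s.
With the tool pointing down it reaches from about 0.3 to 0.825 m from the base axis. Payload 5.4 kg.
Tool frame: the origin (TCP) lies at the very end of the fingers, on their centre line; the grasp point (between the pads) lies 19 mm behind it; z points along the fingers, y is the line along which they close (so a half turn about z gives the same grasp; the last joint's range is limited). The gripper opens to 92 mm and grips with 3 to 60 N. Pads are 20 mm wide; open, the fingers measure 128 mm over their backs; the gripper's body (75 mm by 189 mm) begins 69 mm behind the grasp point.
Start: joints at [-1.462, 0.158, 1.597, -0, 1.386, -0.21], TCP at [0.18, -0.546, 0.215] pointing down, gripper open.
Joint ranges: [-2.91, 2.91], [-0.94, 2.29], [0.18, 2.7], [-1.29, 4.43], [0.17, 2.64], [-3, 3]. Speed limits (rad/s): [2.57, 2.57, 3.14, 3.14, 3.14, 3.14].

INTERFACE

Orientations are given as a unit quaternion [x, y, z, w].
In Python, from plant import r, read_camera, camera_params gives the robot as it stands. The module is installed in compiled form; this text tells all that it offers.
- The arm moves only by the tool jog_arm, never from a script. Its argument "steps" is a list of rows, each an object with "translation": the shift along the tool's x, y, z in units of 25 mm (1.0 is 25 mm), a list of three; "delta_rot": the turn, a rotation vector about the tool's x, y, z in units of 6 degrees (1.0 is 6 degrees), a list of three; "hand": the finger opening in mm, from 0 to 91.9. A call has exactly 10 rows; each row is the pose to reach, as a shift and turn from the pose commanded when the call began, along the tool's axes at that moment; what a row does not reach only later rows make up. A row lasts 1/8 s, in which the tool goes at most 62.5 mm and 10.7 degrees, less where a joint would pass 70% of its speed; a pose out of reach is approached as far as the arm can. A call with a gripper value outside its range is refused whole. The fingers move at their own pace and stop on an object; "grip_force" is the grip in N (left out, the last holds). Time passes only in rows, so rows that repeat a pose let the fingers close, or fill a call up. It gives the time, the measured TCP pose, the force, the opening and the grip force at its end, in the units of the state.
- r.observe(): the state, without advancing time (a new reading comes with each control period).
- read_camera(name): name is "scene" or "top" or "wrist"; returns the picture (400x640x3 uint8, blue, green, red); there is no depth.
- camera_params(name): a dict with "fx", "fy", "cx", "cy" (pixels), "k1" (the pictures are not rectified: a ray, as slopes to the right and down, at radius r is drawn at 1 + k1 r^2 times it, then the intrinsics apply), "world_from_camera" (4x4, takes a point from camera to world coordinates); the wrist camera has in their place "mount" (4x4, takes a point from camera to tool coordinates, whose origin is the TCP and whose axes are the flange's). Camera axes: x right, y up, looking along -z (the intrinsics and any distortion apply to the point x, -y, -z); pixel columns grow to the right and rows downward; lengths in m; the calibration is good to about 2 mm. A picture is of the moment at which its call begins: read the wrist's pose just before it. camera_params takes no time and is no camera call.
- r.close_job(): hands the job in; it is judged then, once.
The state is a dict: "time_s": time; "q": joint angles; "qd": joint speeds; "effort": joint torques, N m; "eef_pos": TCP position; "tcp_rot": TCP orientation; "contact_force": force on the tool from outside, world axes, zero at the start; "torque": the same for the moment, N m; "width": finger opening in m; "grasp_force": force on a finger pad.
Only numpy, scipy, OpenCV 4.12 (cv2) and the standard library are available. Lean on these libraries where they do the work, as an engineer would, in place of code of your own. Each camera call takes 0.05 s, during which the arm holds its last target. There are 200 camera calls.

## Working session

There is one attempt and no reset: what is moved stays moved. The work goes in short steps, Python scripts to look and compute and a tool call to move; the robot and the scene stay as the last step left them, time stands still between calls to the robot, and variables do not carry over. Pictures are saved under pics/ and viewed, at most 10 in all, crops included, and the job is handed in when it is done.

Besides the shell and the picture viewer there is one more tool, called as a command line: name --argument value ..., lists and objects as JSON in quotes. jog_arm: Moves the arm, as the interface text tells. Its arguments: {"type":"object","properties":{"steps":{"type":"array","items":{"type":"object","properties":{"translation":{"type":"array","items":{"type":"number"}},"delta_rot":{"type":"array","items":{"type":"number"}},"hand":{"type":"number"}}}},"grip_force":{"type":"number"}},"required":["steps"]}

```bash
mkdir -p pics
python3 - <<'E'
from plant import r, read_camera, camera_params
import cv2,json
for n in ("scene","top"):
    cv2.imwrite(f"pics/{n}0.png",read_camera(n))
    p=camera_params(n);print({k:(v.tolist() if hasattr(v,'tolist') else v) for k,v in p.items()})
print(camera_params("wrist"));print(r.observe())
E
```

```text
{'fx': 393.6938390698589, 'fy': 393.6938390698589, 'cx': 317.62231732664566, 'cy': 197.12668234909268, 'k1': -0.08962120836262338, 'world_from_camera': [[-0.5139535241830836, 0.5463601250404112, -0.6613186741243702, -0.24180528246835636], [-0.857636610890511, -0.31142272238540736, 0.40923750028840217, 0.38553529139176806], [0.01764138996867734, 0.7775001618957309, 0.6286352516460442, 0.8349195340753436], [0.0, 0.0, 0.0, 1.0]]}
{'fx': 452.0832433370962, 'fy': 452.0832433370962, 'cx': 317.65759754461664, 'cy': 193.56373005838597, 'k1': -0.050673673424342966, 'world_from_camera': [[0.029140988489417416, 0.9910961909683621, -0.1299197561491848, 0.4122851012865928], [-0.9995722163465036, 0.02921713957765232, -0.0013202511271324512, -0.10853833731971678], [0.0024873877860826176, 0.12990265202413687, 0.9915236325469493, 1.2270411563373733], [0.0, 0.0, 0.0, 1.0]]}
{'fx': 294.1728192983012, 'fy': 294.1728192983012, 'cx': 321.43725741166884, 'cy': 202.38604774514553, 'k1': 0.00142922026458246, 'mount': array([[ 2.10400071e-04,  9.69833855e-01,  2.43766791e-01,
         6.80570231e-02],
       
[... 233 characters left out ...]
00000000e+00]])}
{'time_s': 0.1, 'q': array([-1.46213742e+00,  1.58975039e-01,  1.59808172e+00, -5.24782400e-06,
        1.38619659e+00, -2.10077480e-01]), 'qd': array([ 0.00164093, -0.00214296, -0.00286494, -0.00071572, -0.00201117,
        0.00018874]), 'effort': array([ 1.64512127e-03, -3.86504281e+01, -3.22959387e+01,  7.05394777e-02,
        3.39474413e-02, -4.44217437e-05]), 'eef_pos': array([ 0.18011503, -0.54547779,  0.21373586]), 'tcp_rot': array([ 9.87327328e-01,  1.58694861e-01,  3.95127852e-05, -8.29413096e-04]), 'contact_force': array([-0.0853676 , -1.20701816, -0.64009356]), 'torque': array([0.01775936, 0.0237177 , 0.0456114 ]), 'grasp_force': 0.0, 'width': 0.09187244655387668}
```

View pics/top0.png

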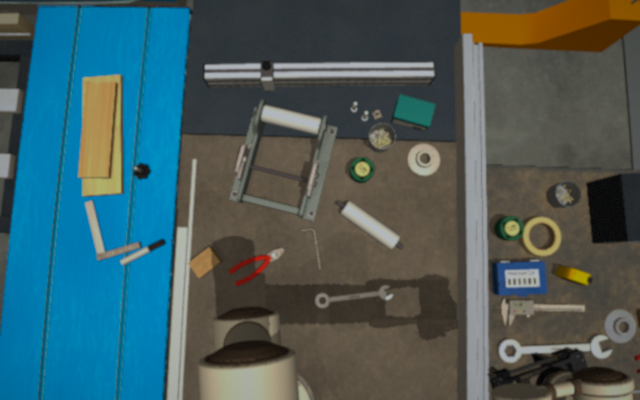

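View pics/scene0.png

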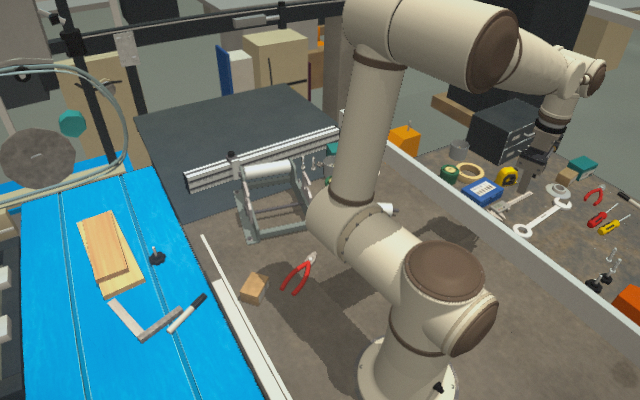

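The top view shows the loose roller from about (340,205) to (402,245). The unit has its rear roller at (262,113)–(325,130), its hook plates near (242,160) and (318,165), and its front bar at (270,208). A fence stands at column 470, with the arm beyond it. I'll enlarge this area next.

```bash
cat > h.py <<'E'
import numpy as np,cv2
from plant import r,read_camera,camera_params
from scipy.spatial.transform import Rotation as R
def pose():
    o=r.observe();return np.array(o["eef_pos"]),R.from_quat(o["tcp_rot"])
def cam(n,ps=None):
    p=camera_params(n)
    if n=="wrist":
        t,q=ps;M=np.eye(4);M[:3,:3]=q.as_matrix();M[:3,3]=t;T=M@np.array(p["mount"])
    else:T=np.array(p["world_from_camera"])
    return p,T
def rays(n,px,ps=None):
    p,T=cam(n,ps);d=(np.array(px,float).reshape(-1,2)-[p["cx"],p["cy"]])/[p["fx"],p["fy"]]
    u=d.copy()
    for _ in range(8):u=d/(1+p["k1"]*(u**2).sum(1,keepdims=True))
    v=np.c_[u[:,0],-u[:,1],-np.ones(len(u))]@T[:3,:3].T
    return T[:3,3],v
def cast(n,px,z,ps=None):
    o,v=rays(n,px,ps);return o+v*((z-o[2])/v[:,2])[:,None]
def proj(n,P,ps=None):
    p,T=cam(n,ps);c=(np.array(P,float).reshape(-1,3)-T[:3,3])@T[:3,:3]
    u=np.c_[c[:,0],-c[:,1]]/-c[:,2:];u*=1+p["k1"]*(u**2).sum(1,keepdims=True)
    return u*[p["fx"],p["fy"]]+[p["cx"],p["cy"]]
E
python3 - <<'E'
from h import *
im=cv2.imread("pics/top0.png");c=im[90:255,215:435];cv2.imwrite("pics/c1.png",cv2.resize(c,None,fx=3.6,fy=3.6,interpolation=cv2.INTER_CUBIC))
hsv=cv2.cvtColor(im,cv2.COLOR_BGR2HSV);m=((hsv[...,2]>150)&(hsv[...,1]<60)).astype(np.uint8)
for ct in cv2.findContours(m,0,1)[0]:
    if 300<cv2.contourArea(ct)<5000:print(cv2.minAreaRect(ct))
E
```

```text
((243.5, 381.5), (71.0, 35.0), -0.0)
((532.0, 350.5), (21.0, 64.0), 90.0)
((521.9263916015625, 277.86456298828125), (17.300065994262695, 33.773033142089844), 88.02507019042969)
((370.3605651855469, 224.69818115234375), (62.03213119506836, 12.963746070861816), 35.134193420410156)
((94.06277465820312, 226.8449249267578), (53.09234619140625, 7.662411689758301), 76.50426483154297)
((181.12918090820312, 279.00775146484375), (14.353655815124512, 241.1284637451172), 3.444202423095703)
((423.5, 159.0), (30.0, 31.0), 90.0)
((290.2059326171875, 118.67648315429688), (57.96601486206055, 13.339458465576172), 14.03624439239502)
((353.48907470703125, 73.31954956054688), (4.814608573913574, 159.0209503173828), 89.46949768066406)
((352.99993896484375, 65.0), (157.99996948242188, 3.999999523162842), -0.0)
((483.9241638183594, 211.9825439453125), (310.0580139160156, 2.9051430225372314), 88.91908264160156)
((473.7135314941406, 216.453369140625), (363.077392578125, 14.825658798217773), 89.36575317382812)
```

View pics/c1.png

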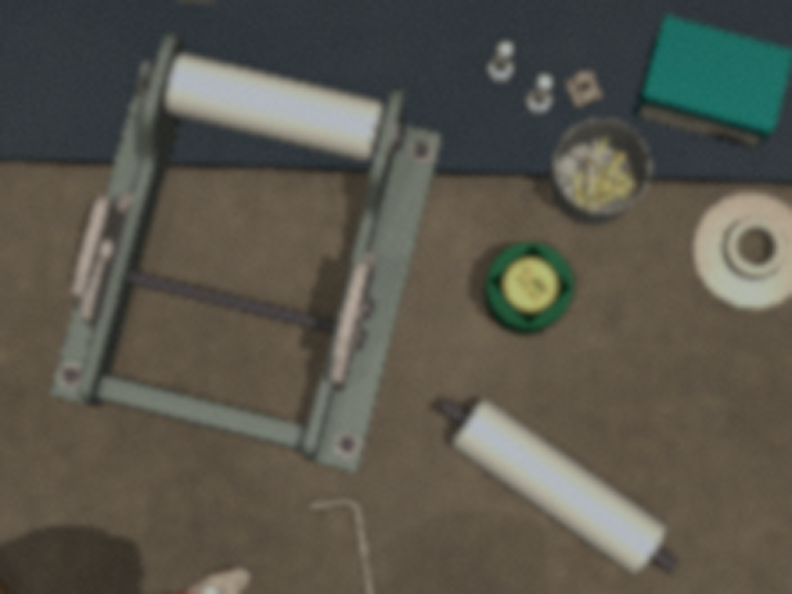

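The crop shows the rear drum with its centre at crop (271,106). The pinkish hook plates run from about (100,200) to (82,300) on the left and (368,258) to (338,380) on the right. The loose roller's axle tips are at (440,405) and (675,563).

Run:
```python
from h import *
f=lambda *a:[(215+x/3.6-.36,90+y/3.6-.36) for x,y in a]
np.set_printoptions(precision=4,suppress=True)
rr=cast("top",f((172,84),(370,129)),.090);print("rear",rr,rr.mean(0),np.linalg.norm(rr[1]-rr[0]))
yv=rr[0]-rr[1];yv/=np.linalg.norm(yv);xv=np.array([yv[1],-yv[0],0]);ya=np.arctan2(xv[1],xv[0])
O=rr.mean(0)-.16*xv;O[2]=0;print("yaw",ya,"O",O)
b=cast("top",f((70,374),(347,444),(421,148)),.006);print("bolts",b);d=b[2]-b[1];print(np.arctan2(d[1],d[0]))
for z in(.1,.13):
  h=cast("top",f((100,200),(82,300),(368,258),(338,380)),z);print("hooks",z,np.c_[(h-O)@xv,(h-O)@yv])
lr=cast("top",f((440,405),(675,563)),.022);print("loose tips",lr,lr.mean(0),np.linalg.norm(lr[1]-lr[0]))
d=cast("top",[(370.4,224.7)],.03);print(d)
e=lr[1]-lr[0];print("axis ang",np.arctan2(e[1],e[0]))
de=cast("top",f((482,401),(455,441),(664,529),(637,570)),.03);print(de.mean(0),de)
print("fence",cast("top",[(473,60),(473,380)],0))
print(pose()[1].as_matrix())
```

```text
rear [[ 0.7685  0.0429  0.09  ]
 [ 0.7391 -0.1012  0.09  ]] [ 0.7538 -0.0292  0.09  ] 0.14704637936858042
yaw -0.20136087339249825 O [0.597  0.0028 0.    ]
bolts [[ 0.5657  0.1209  0.006 ]
 [ 0.5187 -0.0905  0.006 ]
 [ 0.7493 -0.1405  0.006 ]]
-0.21331864967877048
hooks 0.1 [[ 0.063   0.1005]
 [-0.0096  0.0948]
 [ 0.0656 -0.0942]
 [-0.0236 -0.0937]]
hooks 0.13 [[ 0.0571  0.0939]
 [-0.0136  0.0884]
 [ 0.0596 -0.0956]
 [-0.0272 -0.0951]]
loose tips [[ 0.5485 -0.1591  0.022 ]
 [ 0.4363 -0.3353  0.022 ]] [ 0.4924 -0.2472  0.022 ] 0.20887627019436536
[[ 0.4901 -0.2491  0.03  ]]
axis ang -2.1377524262329817
[ 0.491  -0.2479  0.03  ] [[ 0.5515 -0.1898  0.03  ]
 [ 0.5212 -0.1705  0.03  ]
 [ 0.4608 -0.3255  0.03  ]
 [ 0.4303 -0.3059  0.03  ]]
fence [[ 0.9743 -0.5431  0.    ]
 [ 0.0895 -0.5308  0.    ]]
[[ 0.9496  0.3134 -0.0002]
 [ 0.3134 -0.9496  0.0017]
 [ 0.0003 -0.0016 -1.    ]]
```

jog_arm --steps '[{"translation": [1.9, -0.9, 0], "delta_rot": [0, 0, -0.8], "hand": 91}, {"translation": [3.8, -1.8, 0], "delta_rot": [0, 0, -1.6], "hand": 91}, {"translation": [5.8, -2.8, 0], "delta_rot": [0, 0, -2.5], "hand": 91}, {"translation": [7.8, -3.7, 0], "delta_rot": [0, 0, -3.3], "hand": 91}, {"translation": [9.8, -4.7, 0], "delta_rot": [0, 0, -4.1], "hand": 91}, {"translation": [11.7, -5.6, 0.2], "delta_rot": [0, 0, -5], "hand": 91}, {"translation": [13.6, -6.5, 0.4], "delta_rot": [0, 0, -5.8], "hand": 91}, {"translation": [15.5, -7.4, 0.6], "delta_rot": [0, 0, -6.5], "hand": 91}, {"translation": [15.5, -7.4, 0.6], "delta_rot": [0, 0, -6.5], "hand": 91}, {"translation": [15.5, -7.4, 0.6], "delta_rot": [0, 0, -6.5], "hand": 91}]'

```text
time_s: 1.35
eef_pos: [0.4897, -0.2491, 0.1993]
tcp_rot: [0.878, 0.479, -0.0, -0.0]
contact_force: [-0.2, -1.5, -0.6]
width: 0.0909
grasp_force: 0.0
```

Run:
```python
from h import *
np.set_printoptions(precision=4,suppress=True)
ps=pose();im=read_camera("wrist");cv2.imwrite("pics/w1.png",im)
np.savez("w1.npz",t=ps[0],q=ps[1].as_quat());print(ps[0],ps[1].as_matrix())
hsv=cv2.cvtColor(im,cv2.COLOR_BGR2HSV);m=((hsv[...,2]>140)&(hsv[...,1]<60)).astype(np.uint8)
for ct in cv2.findContours(m,0,1)[0]:
    if cv2.contourArea(ct)>1500:
        q=cv2.minAreaRect(ct);print(q);b=cv2.boxPoints(q);print(cast("wrist",[q[0]],.03,ps),cast("wrist",b,.022,ps))
```

```text
[ 0.4897 -0.2491  0.1993] [[ 0.5409  0.8411 -0.0009]
 [ 0.8411 -0.5409 -0.    ]
 [-0.0005 -0.0008 -1.    ]]
((276.5, 343.5), (37.0, 175.0), 90.0)
[[ 0.323  -0.3969  0.03  ]] [[ 0.2351 -0.3131  0.022 ]
 [ 0.4351 -0.4419  0.022 ]
 [ 0.4044 -0.4936  0.022 ]
 [ 0.1971 -0.3601  0.022 ]]
((91.27470397949219, 215.38140869140625), (220.713623046875, 117.51660919189453), 32.95742416381836)
[[ 0.2394 -0.1283  0.03  ]] [[ 0.1151 -0.035   0.022 ]
 [ 0.2654  0.0042  0.022 ]
 [ 0.3527 -0.2205  0.022 ]
 [ 0.1931 -0.2855  0.022 ]]
((273.5579528808594, 212.5234375), (249.9634246826172, 196.91856384277344), 67.02305603027344)
[[ 0.4254 -0.2437  0.03  ]] [[ 0.3409 -0.0831  0.022 ]
 [ 0.5605 -0.1277  0.022 ]
 [ 0.517  -0.43    0.022 ]
 [ 0.2435 -0.3981  0.022 ]]
((187.7348175048828, 101.46133422851562), (56.86199951171875, 88.89797973632812), 41.987213134765625)
[[ 0.4191 -0.0894  0.03  ]] [[ 0.3586 -0.0677  0.022 ]
 [ 0.458  -0.0506  0.022 ]
 [ 0.4732 -0.1059  0.022 ]
 [ 0.3715 -0.1266  0.022 ]]
((282.53448486328125, 43.58619689941406), (30.454036712646484, 77.43495178222656), 68.19859313964844)
[[ 0.5389 -0.0981  0.03  ]] [[ 0.5016 -0.0721  0.022 ]
 [ 0.5812 -0.0908  0.022 ]
 [ 0.5767 -0.1198  0.022 ]
 [ 0.4952 -0.1013  0.022 ]]
((435.79779052734375, 150.8763885498047), (278.2043762207031, 168.3425750732422), 65.11963653564453)
[[ 0.6227 -0.2837  0.03  ]] [[ 0.5467 -0.1201  0.022 ]
 [ 0.7158 -0.1493  0.022 ]
 [ 0.7157 -0.4784  0.022 ]
 [ 0.506  -0.4644  0.022 ]]
```

View pics/w1.png

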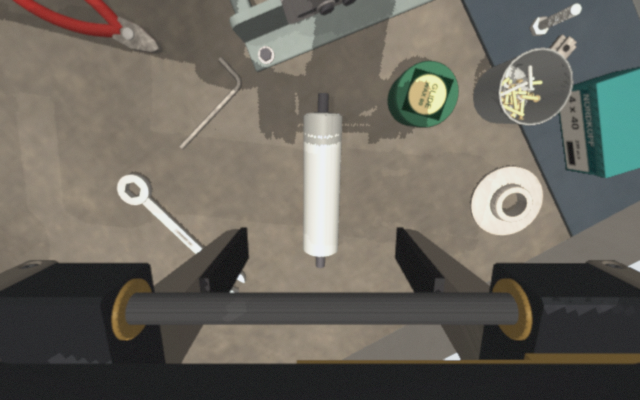

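The roller stands upright in the image, with its axle tips at (323,94) and (320,268) and the drum between rows 112 and 257. The fingers straddle it with nothing in their way. The unit's near corner bolt is at (265,55).

Run:
```python
from h import *
np.set_printoptions(precision=4,suppress=True)
ps=pose()
t=cast("wrist",[(323.5,94),(320.5,268)],.022,ps);print(t,t.mean(0),np.linalg.norm(t[0]-t[1]))
d=cast("wrist",[(306,114),(342,114),(305,255),(336,255)],.022,ps);print(d.mean(0))
c=t.mean(0);e=t[0]-t[1];print("ang",np.arctan2(e[1],e[0]))
print("delta tool",ps[1].inv().apply(c-ps[0])/.025)
print("bolt",cast("wrist",[(265,55)],.006,ps))
```

```text
[[ 0.5485 -0.1631  0.022 ]
 [ 0.4308 -0.3392  0.022 ]] [ 0.4897 -0.2511  0.022 ] 0.2118052761981596
[ 0.4891 -0.2526  0.022 ]
ang 0.9818280278081354
delta tool [-0.0436  0.0422  7.0986]
bolt [[ 0.5164 -0.0909  0.006 ]]
```

jog_arm --steps '[{"translation": [0, 0, 1.5], "delta_rot": [0, 0, 0], "hand": 91}, {"translation": [0, 0, 3], "delta_rot": [0, 0, 0], "hand": 91}, {"translation": [0, 0, 4.5], "delta_rot": [0, 0, 0], "hand": 91}, {"translation": [0, 0, 6], "delta_rot": [0, 0, 0], "hand": 91}, {"translation": [0, 0, 7], "delta_rot": [0, 0, 0], "hand": 91}, {"translation": [0, 0, 7.6], "delta_rot": [0, 0, 0], "hand": 91}, {"translation": [0, 0, 7.8], "delta_rot": [0, 0, 0], "hand": 91}, {"translation": [0, 0, 7.8], "delta_rot": [0, 0, 0], "hand": 60}, {"translation": [0, 0, 7.8], "delta_rot": [0, 0, 0], "hand": 50}, {"translation": [0, 0, 7.8], "delta_rot": [0, 0, 0], "hand": 40}]' --grip_force 45

```text
time_s: 2.65
eef_pos: [0.4908, -0.2493, 0.0054]
tcp_rot: [0.878, 0.479, 0.0, 0.001]
contact_force: [0.4, 0.3, 0.4]
width: 0.0631
grasp_force: 0.0
```

jog_arm --steps '[{"translation": [0, 0, 0], "delta_rot": [0, 0, 0], "hand": 30}, {"translation": [0, 0, 0], "delta_rot": [0, 0, 0], "hand": 30}, {"translation": [0, 0, 0], "delta_rot": [0, 0, 0], "hand": 30}, {"translation": [0, 0, 0], "delta_rot": [0, 0, 0], "hand": 30}, {"translation": [0, 0, 0], "delta_rot": [0, 0, 0], "hand": 30}, {"translation": [0, 0, -0.2], "delta_rot": [0, 0, 0], "hand": 30}, {"translation": [0, 0, -0.6], "delta_rot": [0, 0, 0], "hand": 30}, {"translation": [0, 0, -1], "delta_rot": [0, 0, 0], "hand": 30}, {"translation": [0, 0, -1], "delta_rot": [0, 0, 0], "hand": 30}, {"translation": [0, 0, -1], "delta_rot": [0, 0, 0], "hand": 30}]'

```text
time_s: 3.9
eef_pos: [0.4901, -0.2488, 0.0296]
tcp_rot: [0.878, 0.479, -0.0, -0.0]
contact_force: [0.2, -0.2, -5.5]
width: 0.043
grasp_force: 44.9
```

Run:
```python
from h import *
np.set_printoptions(precision=4,suppress=True)
o=r.observe();print(o["eef_pos"],o["tcp_rot"],o["contact_force"],o["torque"],o["width"],o["grasp_force"])
```

```text
[ 0.4901 -0.2488  0.0296] [ 0.8777  0.4792 -0.     -0.    ] [ 0.2367 -0.2461 -5.547 ] [-0.0301 -0.0339 -0.0035] 0.043022212056617826 44.94166553020477
```

jog_arm --steps '[{"translation": [0, 0, -1.5], "delta_rot": [0, 0, 0], "hand": 30}, {"translation": [0, 0, -3], "delta_rot": [0, 0, 0], "hand": 30}, {"translation": [0.7, -0.5, -4.7], "delta_rot": [0, 0, -0.6], "hand": 30}, {"translation": [1.5, -1.1, -6.2], "delta_rot": [0, 0, -1.4], "hand": 30}, {"translation": [2.4, -1.7, -7.6], "delta_rot": [0, 0, -2.2], "hand": 30}, {"translation": [3.2, -2.3, -8.7], "delta_rot": [0, 0, -2.9], "hand": 30}, {"translation": [3.7, -2.6, -9.2], "delta_rot": [0, 0, -3.4], "hand": 30}, {"translation": [3.7, -2.6, -9.2], "delta_rot": [0, 0, -3.4], "hand": 30}, {"translation": [3.7, -2.6, -9.2], "delta_rot": [0, 0, -3.4], "hand": 30}, {"translation": [3.7, -2.6, -9.2], "delta_rot": [0, 0, -3.4], "hand": 30}]'

```text
time_s: 5.15
eef_pos: [0.4849, -0.1364, 0.2581]
tcp_rot: [0.779, 0.627, -0.001, -0.001]
contact_force: [0.3, -0.2, -5.4]
width: 0.0432
grasp_force: 44.9
```

Run:
```python
from h import *
np.set_printoptions(precision=4,suppress=True)
ps=pose();im=read_camera("wrist");cv2.imwrite("pics/w2.png",im);cv2.imwrite("pics/w2b.png",cv2.resize(im[:240],(800,300)))
np.savez("w2.npz",t=ps[0],q=ps[1].as_quat());print(ps[0],ps[1].as_matrix())
```

```text
[ 0.4849 -0.1364  0.2581] [[ 0.215   0.9766 -0.0024]
 [ 0.9766 -0.215   0.0011]
 [ 0.0005 -0.0026 -1.    ]]
```

View pics/w2.png

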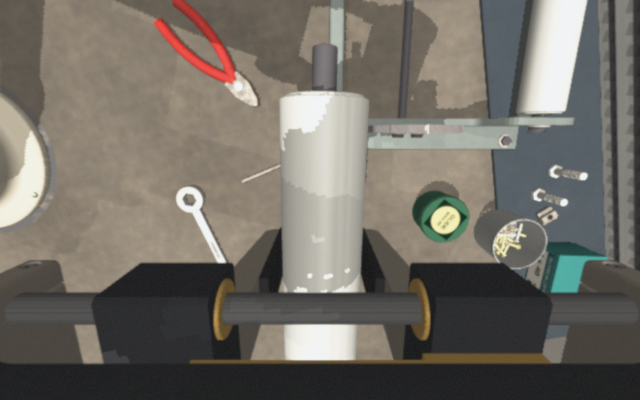

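The front bar is vertical at column 337 and the right rail's lower edge is level near row 149, so the tool lines up with the unit in yaw. A pinkish hook part shows at (385–465,128). I'll enlarge that patch.

Run:
```python
from h import *
im=cv2.imread("pics/w2.png");cv2.imwrite("pics/c2.png",cv2.resize(im[60:170,360:520],None,fx=5,fy=5,interpolation=cv2.INTER_CUBIC))
```

```text
(no output)
```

View pics/c2.png

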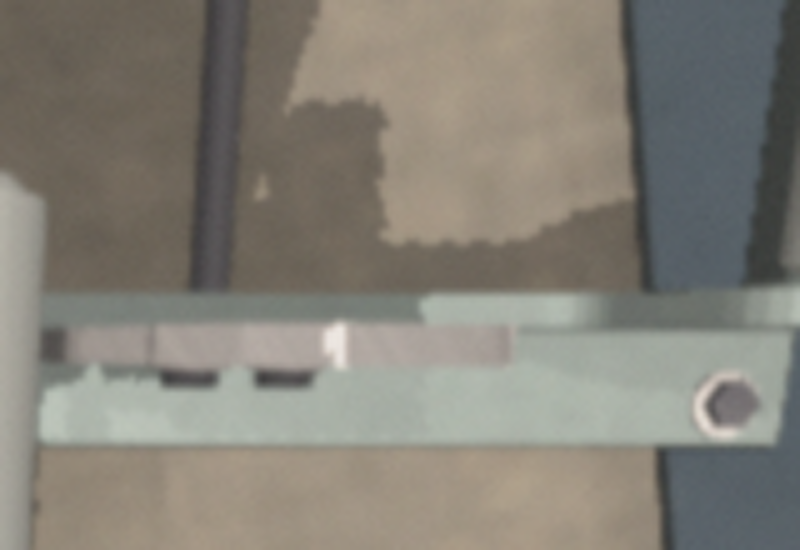

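```bash
cat >> h.py <<'E'
YAW=-0.217;XV=np.array([np.cos(YAW),np.sin(YAW),0]);YV=np.array([-XV[1],XV[0],0]);O=np.array([.5974,.0042,0])
def unit(P):
    d=np.asarray(P)-O;return np.c_[d@XV,d@YV,d[...,2]]
E
python3 - <<'E'
from h import *
np.set_printoptions(precision=4,suppress=True)
z=np.load("w2.npz");ps=(z["t"],R.from_quat(z["q"]))
za=ps[0][2]+.0173
t=cast("wrist",[(324,44),(324,46),(324,93)],za,ps);print("tip/drum end in tool",(ps[1].inv().apply(t-ps[0])))
f=lambda *a:[(360+x/5-.4,60+y/5-.4) for x,y in a]
for zz in(.098,.118,.135):
  print(zz,unit(cast("wrist",f((40,345),(65,345),(155,345),(340,345),(510,345)),zz,ps)))
print("rear drum",unit(cast("wrist",[(516,110),(570,110)],.09,ps)))
print("bolt",unit(cast("wrist",f((735,405)),.008,ps)), "rod",unit(cast("wrist",f((225,10),(210,285)),.05,ps)))
print("bolts top",unit(np.array([[0.5657,0.1209,.006],[0.5187,-0.0905,.006],[0.7493,-0.1405,.006]])))
E
```

```text
tip/drum end in tool [[ 0.1063  0.0013 -0.0172]
 [ 0.1054  0.0013 -0.0172]
 [ 0.0845  0.0013 -0.0173]]
0.098 [[-0.0296 -0.094   0.098 ]
 [-0.0241 -0.094   0.098 ]
 [-0.0046 -0.094   0.098 ]
 [ 0.0356 -0.094   0.098 ]
 [ 0.0725 -0.094   0.098 ]]
0.118 [[-0.0326 -0.094   0.118 ]
 [-0.0275 -0.094   0.118 ]
 [-0.0091 -0.094   0.118 ]
 [ 0.0286 -0.094   0.118 ]
 [ 0.0633 -0.094   0.118 ]]
0.135 [[-0.0352 -0.094   0.135 ]
 [-0.0303 -0.094   0.135 ]
 [-0.013  -0.094   0.135 ]
 [ 0.0227 -0.094   0.135 ]
 [ 0.0555 -0.094   0.135 ]]
rear drum [[ 0.1334 -0.0742  0.09  ]
 [ 0.1924 -0.0743  0.09  ]]
bolt [[ 0.1785 -0.1103  0.008 ]] rod [[ 0.0183 -0.0174  0.05  ]
 [ 0.019  -0.0797  0.05  ]]
bolts top [[-0.0561  0.1071  0.006 ]
 [-0.0565 -0.1094  0.006 ]
 [ 0.1795 -0.1086  0.006 ]]
```

jog_arm --steps '[{"translation": [1.2, 0, 0], "delta_rot": [0, 0, 0], "hand": 30}, {"translation": [2.6, -0.2, 0], "delta_rot": [0, 0, 0], "hand": 30}, {"translation": [4, -0.3, 0], "delta_rot": [0, 0, 0], "hand": 30}, {"translation": [5.4, -0.4, 0.3], "delta_rot": [0, 0, 0], "hand": 30}, {"translation": [6.2, -0.4, 1], "delta_rot": [0, 0, 0], "hand": 30}, {"translation": [6.4, -0.4, 2], "delta_rot": [0, 0, 0], "hand": 30}, {"translation": [6.4, -0.4, 3], "delta_rot": [0, 0, 0], "hand": 30}, {"translation": [6.4, -0.4, 3.9], "delta_rot": [0, 0, 0], "hand": 30}, {"translation": [6.4, -0.4, 3.9], "delta_rot": [0, 0, 0], "hand": 30}, {"translation": [6.4, -0.4, 3.9], "delta_rot": [0, 0, 0], "hand": 30}]'

```text
time_s: 6.45
eef_pos: [0.5105, 0.0222, 0.1629]
tcp_rot: [0.779, 0.627, 0.0, 0.0]
contact_force: [0.3, -0.4, -4.3]
width: 0.043
grasp_force: 44.9
```

Run:
```python
from h import *
np.set_printoptions(precision=4,suppress=True)
z=np.load("w2.npz");p2=(z["t"],R.from_quat(z["q"]))
f=lambda *a:[(215+x/3.6-.36,90+y/3.6-.36) for x,y in a]
for zz in(.01,.03,.05,.07,.09):
  print(zz,"rod",unit(cast("wrist",[(404.6,61)],zz,p2))[:,0],unit(cast("top",f((130,278),(230,302)),zz))[:,0],"bar",unit(cast("wrist",[(337,20)],zz,p2))[:,0],unit(cast("top",f((205,413)),zz))[:,0])
ps=pose();im=read_camera("wrist");cv2.imwrite("pics/w3.png",im)
np.savez("w3.npz",t=ps[0],q=ps[1].as_quat());print(ps[0],ps[1].as_matrix(),unit(ps[0]))
cv2.imwrite("pics/c3.png",cv2.resize(im[0:130,300:500],None,fx=4,fy=4,interpolation=cv2.INTER_CUBIC))
```

```text
0.01 rod [0.0286] [0.0257 0.0263] bar [-0.0603] [-0.0602]
0.03 rod [0.0234] [0.0227 0.0233] bar [-0.0612] [-0.0617]
0.05 rod [0.0183] [0.0197 0.0203] bar [-0.0621] [-0.0633]
0.07 rod [0.0131] [0.0167 0.0173] bar [-0.063] [-0.0649]
0.09 rod [0.008] [0.0137 0.0143] bar [-0.0639] [-0.0665]
[0.5105 0.0222 0.1629] [[ 0.2141  0.9768  0.0011]
 [ 0.9768 -0.2141 -0.0002]
 [ 0.      0.0011 -1.    ]] [[-0.0887 -0.0012  0.1629]]
```

View pics/c3.png

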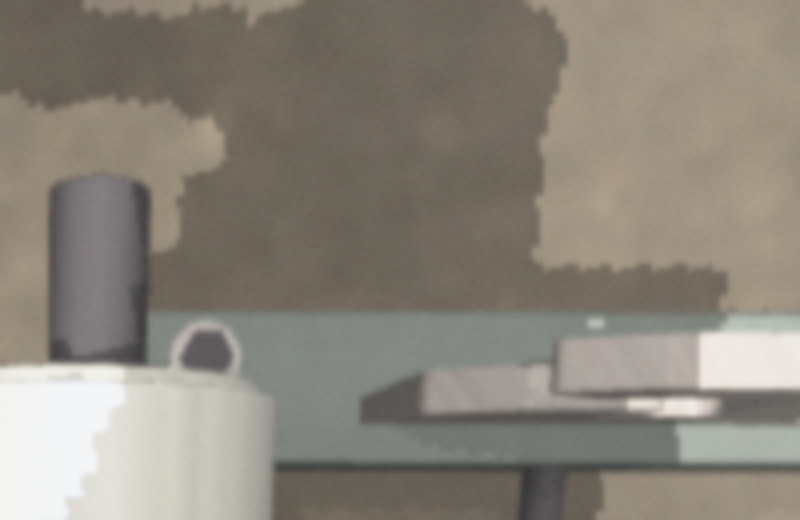

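The left hook is clear in the crop. The dark sloping lower lip runs from 360 to 420 and the level ledge starts at (420,412). The flared upper jaw begins at 555 and changes to bright at 697, and the held axle's tip is at (100,178). A fit of these features gives the hook setting.

Run:
```python
from h import *
np.set_printoptions(precision=4,suppress=True)
z=np.load("w3.npz");ps=(z["t"],R.from_quat(z["q"]))
f=lambda *a:[(300+x/4-.4,y/4-.4) for x,y in a]
print("ledge begin",unit(cast("wrist",f((420,412),(424,370)),.098,ps)))
print("low lip tip",unit(cast("wrist",f((360,420)),.09,ps)))
for zz in(.118,.13,.137):print(zz,"jaw tip/transition",unit(cast("wrist",f((555,390),(697,390),(697,335)),zz,ps)))
print("throat?",unit(cast("wrist",f((630,402),(720,402)),.098,ps)))
print("bolt",unit(cast("wrist",f((207,350)),.008,ps)))
print("roller tip tool",ps[1].inv().apply(cast("wrist",f((100,177),(100,365)),ps[0][2]+.0173,ps)-ps[0]))
```

```text
ledge begin [[-0.0256  0.0856  0.098 ]
 [-0.0253  0.0931  0.098 ]]
low lip tip [[-0.0351  0.0847  0.09  ]]
0.118 jaw tip/transition [[-0.0079  0.0876  0.118 ]
 [ 0.0166  0.0876  0.118 ]
 [ 0.0155  0.0965  0.118 ]]
0.13 jaw tip/transition [[-0.0125  0.0864  0.13  ]
 [ 0.0107  0.0865  0.13  ]
 [ 0.0096  0.0949  0.13  ]]
0.137 jaw tip/transition [[-0.0151  0.0858  0.137 ]
 [ 0.0072  0.0858  0.137 ]
 [ 0.0062  0.0939  0.137 ]]
throat? [[0.014  0.0874 0.098 ]
 [0.0311 0.0874 0.098 ]]
bolt [[-0.0575  0.1079  0.008 ]]
roller tip tool [[ 0.1063  0.0015 -0.0173]
 [ 0.0855  0.0016 -0.0173]]
```

jog_arm --steps '[{"translation": [0, 0, 0.5], "delta_rot": [0, 0, 0], "hand": 30}, {"translation": [-0.1, 0, 1.2], "delta_rot": [0, 0, 0], "hand": 30}, {"translation": [-0.1, 0, 2], "delta_rot": [0, 0, 0], "hand": 30}, {"translation": [-0.1, 0, 2.6], "delta_rot": [0, 0, 0], "hand": 30}, {"translation": [-0.1, 0, 2.8], "delta_rot": [0, 0, 0], "hand": 30}, {"translation": [-0.1, 0, 2.8], "delta_rot": [0, 0, 0], "hand": 30}, {"translation": [-0.1, 0, 2.8], "delta_rot": [0, 0, 0], "hand": 30}, {"translation": [-0.1, 0, 2.8], "delta_rot": [0, 0, 0], "hand": 30}, {"translation": [-0.1, 0, 2.8], "delta_rot": [0, 0, 0], "hand": 30}, {"translation": [-0.1, 0, 2.8], "delta_rot": [0, 0, 0], "hand": 30}]'

```text
time_s: 7.75
eef_pos: [0.5095, 0.0201, 0.0923]
tcp_rot: [0.779, 0.627, 0.0, 0.0]
contact_force: [0.9, -0.5, -4.2]
width: 0.0432
grasp_force: 44.9
```

```bash
cat > st.py <<'E'
from h import *
np.set_printoptions(precision=4,suppress=True)
o=r.observe();q=R.from_quat(o["tcp_rot"]).as_matrix();F=np.array(o["contact_force"])
print(o["time_s"],"unit",unit(o["eef_pos"]),"axis z",o["eef_pos"][2]+.0173,"F unit",F@XV,F@YV,F[2],"T",o["torque"],"tilt x",q[2,0],"yawx",np.arctan2(-q[0,0],q[1,0]))
E
python3 st.py
```

```text
7.75 unit [[-0.0893 -0.0034  0.0923]] axis z 0.10956942007473404 F unit 0.9471407104390996 -0.3411021517114049 -4.223540056921289 T [-0.0572 -0.0683  0.0114] tilt x -1.358783670619637e-05 yawx -0.2152489510531191
```

jog_arm --steps '[{"translation": [0, 0.5, 0.05], "delta_rot": [0, 0, 0], "hand": 30}, {"translation": [0, 1, 0.05], "delta_rot": [0, 0, 0], "hand": 30}, {"translation": [0, 1.4, 0.05], "delta_rot": [0, 0, 0], "hand": 30}, {"translation": [0, 1.7, 0.05], "delta_rot": [0, 0, 0], "hand": 30}, {"translation": [0, 1.9, 0.05], "delta_rot": [0, 0, 0], "hand": 30}, {"translation": [0, 2.1, 0.05], "delta_rot": [0, 0, 0], "hand": 30}, {"translation": [0, 2.3, 0.05], "delta_rot": [0, 0, 0], "hand": 30}, {"translation": [0, 2.5, 0.05], "delta_rot": [0, 0, 0], "hand": 30}, {"translation": [0, 2.6, 0.05], "delta_rot": [0, 0, 0], "hand": 30}, {"translation": [0, 2.6, 0.05], "delta_rot": [0, 0, 0], "hand": 30}]'

```text
time_s: 9.0
eef_pos: [0.573, 0.0062, 0.0909]
tcp_rot: [0.779, 0.627, 0.0, -0.0]
contact_force: [0.5, -0.9, -3.9]
width: 0.0429
grasp_force: 44.9
```

```bash
python3 st.py
python3 - <<'E'
from h import *
ps=pose();im=read_camera("wrist");np.savez("w4.npz",t=ps[0],q=ps[1].as_quat());cv2.imwrite("pics/w4.png",im);cv2.imwrite("pics/c4.png",cv2.resize(im[0:120,250:450],None,fx=4,fy=4,interpolation=cv2.INTER_CUBIC))
E
```

```text
9.0 unit [[-0.0242 -0.0033  0.0909]] axis z 0.1081716387033608 F unit 0.6954444219732536 -0.7262638003164829 -3.868742684088968 T [-0.0643 -0.0553  0.0052] tilt x 2.174641393237525e-05 yawx -0.21530420661292524
```

View pics/c4.png

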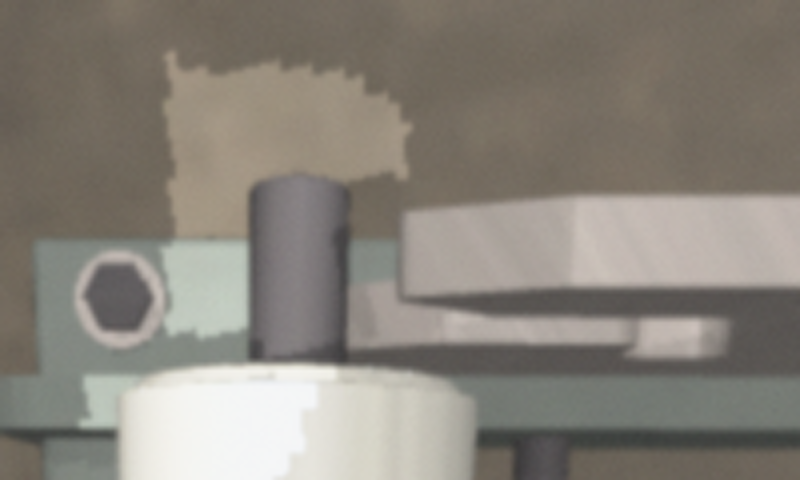

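The axle, centred at column 300, is over the lower lips. The jaw tip is at 400 and its transition at 575. The ledge runs from 445 to 630, and the throat opening is at 630–725.

Run:
```python
from h import *
np.set_printoptions(precision=4,suppress=True)
z=np.load("w4.npz");ps=(z["t"],R.from_quat(z["q"]))
f=lambda *a:[(250+x/4-.4,y/4-.4) for x,y in a]
print("ledge start,end, back",unit(cast("wrist",f((445,340),(632,340),(727,335)),.098,ps)))
print("floor",unit(cast("wrist",f((630,356),(722,356)),.084,ps)))
for zz in (.118,.13):print("jaw",unit(cast("wrist",f((403,297),(572,290)),zz,ps)))
print("axle",unit(cast("wrist",f((300,180),(298,350)),ps[0][2]+.0173,ps)))
```

```text
ledge start,end, back [[-0.0039  0.0865  0.098 ]
 [ 0.0203  0.0865  0.098 ]
 [ 0.0325  0.0871  0.098 ]]
floor [[0.024  0.0863 0.084 ]
 [0.037  0.0863 0.084 ]]
jaw [[-0.0113  0.0883  0.118 ]
 [ 0.0076  0.0891  0.118 ]]
jaw [[-0.0125  0.0863  0.13  ]
 [ 0.0049  0.087   0.13  ]]
axle [[-0.0229  0.1027  0.1082]
 [-0.0231  0.0839  0.1082]]
```

jog_arm --steps '[{"translation": [0, 0.2, 0], "delta_rot": [0, 0, 0], "hand": 30}, {"translation": [0, 0.4, 0], "delta_rot": [0, 0, 0], "hand": 30}, {"translation": [0, 0.6, 0], "delta_rot": [0, 0, 0], "hand": 30}, {"translation": [0, 0.8, 0], "delta_rot": [0, 0, 0], "hand": 30}, {"translation": [0, 1, 0], "delta_rot": [0, 0, 0], "hand": 30}, {"translation": [0, 1.2, 0], "delta_rot": [0, 0, 0], "hand": 30}, {"translation": [0, 1.3, 0], "delta_rot": [0, 0, 0], "hand": 30}, {"translation": [0, 1.4, 0], "delta_rot": [0, 0, 0], "hand": 30}, {"translation": [0, 1.4, 0], "delta_rot": [0, 0, 0], "hand": 30}, {"translation": [0, 1.4, 0], "delta_rot": [0, 0, 0], "hand": 30}]'

```text
time_s: 10.3
eef_pos: [0.607, -0.0012, 0.0908]
tcp_rot: [0.779, 0.627, -0.0, -0.0]
contact_force: [-0.3, -0.8, -5.4]
width: 0.043
grasp_force: 44.9
```

```bash
python3 st.py
```

```text
10.3 unit [[ 0.0105 -0.0032  0.0908]] axis z 0.10811361234455791 F unit -0.07260085885219814 -0.8351994161232184 -5.37019063035278 T [-0.0514 -0.0722  0.0124] tilt x -1.0998657016582109e-07 yawx -0.21524531079559936
```

Free so far. I'll go 5 mm further, slowly.

jog_arm --steps '[{"translation": [0, 0.03, 0], "delta_rot": [0, 0, 0], "hand": 30}, {"translation": [0, 0.06, 0], "delta_rot": [0, 0, 0], "hand": 30}, {"translation": [0, 0.1, 0], "delta_rot": [0, 0, 0], "hand": 30}, {"translation": [0, 0.13, 0], "delta_rot": [0, 0, 0], "hand": 30}, {"translation": [0, 0.16, 0], "delta_rot": [0, 0, 0], "hand": 30}, {"translation": [0, 0.2, 0], "delta_rot": [0, 0, 0], "hand": 30}, {"translation": [0, 0.2, 0], "delta_rot": [0, 0, 0], "hand": 30}, {"translation": [0, 0.2, 0], "delta_rot": [0, 0, 0], "hand": 30}, {"translation": [0, 0.2, 0], "delta_rot": [0, 0, 0], "hand": 30}, {"translation": [0, 0.2, 0], "delta_rot": [0, 0, 0], "hand": 30}]'

```text
time_s: 11.55
eef_pos: [0.612, -0.0023, 0.0909]
tcp_rot: [0.779, 0.627, 0.0, 0.0]
contact_force: [0.3, -0.9, -4.0]
width: 0.043
grasp_force: 44.9
```

jog_arm --steps '[{"translation": [0, 0.02, 0], "delta_rot": [0, 0, 0], "hand": 30}, {"translation": [0, 0.04, 0], "delta_rot": [0, 0, 0], "hand": 30}, {"translation": [0, 0.06, 0], "delta_rot": [0, 0, 0], "hand": 30}, {"translation": [0, 0.08, 0], "delta_rot": [0, 0, 0], "hand": 30}, {"translation": [0, 0.1, 0], "delta_rot": [0, 0, 0], "hand": 30}, {"translation": [0, 0.12, 0], "delta_rot": [0, 0, 0], "hand": 30}, {"translation": [0, 0.12, 0], "delta_rot": [0, 0, 0], "hand": 30}, {"translation": [0, 0.12, 0], "delta_rot": [0, 0, 0], "hand": 30}, {"translation": [0, 0.12, 0], "delta_rot": [0, 0, 0], "hand": 30}, {"translation": [0, 0.12, 0], "delta_rot": [0, 0, 0], "hand": 30}]'

```text
time_s: 12.8
eef_pos: [0.6149, -0.003, 0.0908]
tcp_rot: [0.779, 0.627, -0.0, -0.0]
contact_force: [0.5, -0.8, -5.8]
width: 0.0429
grasp_force: 44.9
```

```bash
python3 st.py
```

```text
12.8 unit [[ 0.0186 -0.0033  0.0908]] axis z 0.10813821720375448 F unit 0.6278124073059292 -0.6530343572253323 -5.781953279239023 T [-0.0397 -0.0359  0.0583] tilt x 2.105676688660463e-06 yawx -0.21529604025441668
```

jog_arm --steps '[{"translation": [0, 0.02, 0], "delta_rot": [0, 0, 0], "hand": 30}, {"translation": [0, 0.04, 0], "delta_rot": [0, 0, 0], "hand": 30}, {"translation": [0, 0.06, 0], "delta_rot": [0, 0, 0], "hand": 30}, {"translation": [0, 0.08, 0], "delta_rot": [0, 0, 0], "hand": 30}, {"translation": [0, 0.1, 0], "delta_rot": [0, 0, 0], "hand": 30}, {"translation": [0, 0.12, 0], "delta_rot": [0, 0, 0], "hand": 30}, {"translation": [0, 0.12, 0], "delta_rot": [0, 0, 0], "hand": 30}, {"translation": [0, 0.12, 0], "delta_rot": [0, 0, 0], "hand": 30}, {"translation": [0, 0.12, 0], "delta_rot": [0, 0, 0], "hand": 30}, {"translation": [0, 0.12, 0], "delta_rot": [0, 0, 0], "hand": 30}]'

```text
time_s: 14.05
eef_pos: [0.6178, -0.0036, 0.0908]
tcp_rot: [0.779, 0.627, -0.0, -0.0]
contact_force: [-0.4, 0.4, -4.7]
width: 0.0431
grasp_force: 44.9
```

```bash
python3 st.py
```

```text
14.05 unit [[ 0.0216 -0.0033  0.0908]] axis z 0.10814681381616963 F unit -0.5083702843668286 0.3277172744765168 -4.741001044688256 T [-0.0251 -0.0771 -0.0107] tilt x 1.0968913292302495e-05 yawx -0.21526155495352467
```

Still free. I'll use smaller 2 mm steps from here.

jog_arm --steps '[{"translation": [0, 0.01, 0], "delta_rot": [0, 0, 0], "hand": 30}, {"translation": [0, 0.02, 0], "delta_rot": [0, 0, 0], "hand": 30}, {"translation": [0, 0.03, 0], "delta_rot": [0, 0, 0], "hand": 30}, {"translation": [0, 0.04, 0], "delta_rot": [0, 0, 0], "hand": 30}, {"translation": [0, 0.05, 0], "delta_rot": [0, 0, 0], "hand": 30}, {"translation": [0, 0.06, 0], "delta_rot": [0, 0, 0], "hand": 30}, {"translation": [0, 0.07, 0], "delta_rot": [0, 0, 0], "hand": 30}, {"translation": [0, 0.08, 0], "delta_rot": [0, 0, 0], "hand": 30}, {"translation": [0, 0.08, 0], "delta_rot": [0, 0, 0], "hand": 30}, {"translation": [0, 0.08, 0], "delta_rot": [0, 0, 0], "hand": 30}]'

```text
time_s: 15.3
eef_pos: [0.6198, -0.004, 0.0908]
tcp_rot: [0.779, 0.627, -0.0, -0.0]
contact_force: [-0.4, 0.0, -5.5]
width: 0.0431
grasp_force: 44.9
```

```bash
python3 st.py
```

```text
15.3 unit [[ 0.0236 -0.0032  0.0908]] axis z 0.10814539203495566 F unit -0.37494318671418536 -0.07690635391885452 -5.450387025552127 T [-0.0344 -0.0889 -0.0278] tilt x -2.378527659795938e-06 yawx -0.21523850171554276
```

jog_arm --steps '[{"translation": [0, 0.01, 0], "delta_rot": [0, 0, 0], "hand": 30}, {"translation": [0, 0.02, 0], "delta_rot": [0, 0, 0], "hand": 30}, {"translation": [0, 0.03, 0], "delta_rot": [0, 0, 0], "hand": 30}, {"translation": [0, 0.04, 0], "delta_rot": [0, 0, 0], "hand": 30}, {"translation": [0, 0.05, 0], "delta_rot": [0, 0, 0], "hand": 30}, {"translation": [0, 0.06, 0], "delta_rot": [0, 0, 0], "hand": 30}, {"translation": [0, 0.07, 0], "delta_rot": [0, 0, 0], "hand": 30}, {"translation": [0, 0.08, 0], "delta_rot": [0, 0, 0], "hand": 30}, {"translation": [0, 0.08, 0], "delta_rot": [0, 0, 0], "hand": 30}, {"translation": [0, 0.08, 0], "delta_rot": [0, 0, 0], "hand": 30}]'

```text
time_s: 16.55
eef_pos: [0.6218, -0.0045, 0.0909]
tcp_rot: [0.779, 0.627, 0.0, 0.0]
contact_force: [-0.6, -0.1, -5.1]
width: 0.0428
grasp_force: 44.9
```

```bash
python3 st.py
```

```text
16.55 unit [[ 0.0257 -0.0033  0.0909]] axis z 0.10816354112503 F unit -0.533882176686713 -0.2625206367618897 -5.072791141591922 T [-0.0322 -0.0853 -0.0024] tilt x -2.181328056308975e-05 yawx -0.21525541249495875
```

jog_arm --steps '[{"translation": [0, 0.01, 0], "delta_rot": [0, 0, 0], "hand": 30}, {"translation": [0, 0.02, 0], "delta_rot": [0, 0, 0], "hand": 30}, {"translation": [0, 0.03, 0], "delta_rot": [0, 0, 0], "hand": 30}, {"translation": [0, 0.04, 0], "delta_rot": [0, 0, 0], "hand": 30}, {"translation": [0, 0.05, 0], "delta_rot": [0, 0, 0], "hand": 30}, {"translation": [0, 0.06, 0], "delta_rot": [0, 0, 0], "hand": 30}, {"translation": [0, 0.07, 0], "delta_rot": [0, 0, 0], "hand": 30}, {"translation": [0, 0.08, 0], "delta_rot": [0, 0, 0], "hand": 30}, {"translation": [0, 0.08, 0], "delta_rot": [0, 0, 0], "hand": 30}, {"translation": [0, 0.08, 0], "delta_rot": [0, 0, 0], "hand": 30}]'

```text
time_s: 17.8
eef_pos: [0.6237, -0.0049, 0.0908]
tcp_rot: [0.779, 0.627, -0.0, -0.0]
contact_force: [0.7, 0.3, -4.5]
width: 0.0434
grasp_force: 44.9
```

```bash
python3 st.py
python3 - <<'E'
from h import *
ps=pose();im=read_camera("wrist");np.savez("w5.npz",t=ps[0],q=ps[1].as_quat());cv2.imwrite("pics/c5.png",cv2.resize(im[0:120,250:450],None,fx=4,fy=4,interpolation=cv2.INTER_CUBIC))
E
```

```text
17.8 unit [[ 0.0276 -0.0032  0.0908]] axis z 0.10813895825188487 F unit 0.5989779423254324 0.40590332742688173 -4.453660961486546 T [-0.0792 -0.0407  0.0318] tilt x 2.3808205390681726e-05 yawx -0.21531651751787687
```

View pics/c5.png

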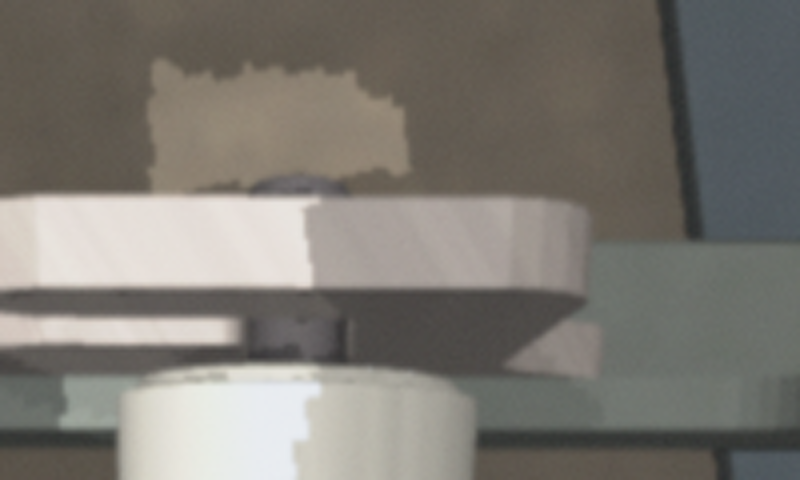

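The axle, at columns 250–347, is now just past the ledge's end at 243 and close to the back wall near 350. It's about over the throat.

Run:
```python
from h import *
np.set_printoptions(precision=4,suppress=True)
z=np.load("w5.npz");ps=(z["t"],R.from_quat(z["q"]))
f=lambda *a:[(250+x/4-.4,y/4-.4) for x,y in a]
print("ledge end",unit(cast("wrist",f((243,343)),.098,ps)),unit(cast("wrist",f((241,318)),.098,ps)),"axle edges",unit(cast("wrist",f((250,330),(347,330)),.1081,ps)))
print("back wall",unit(cast("wrist",f((350,330)),.1081,ps)))
```

```text
ledge end [[0.0218 0.0861 0.098 ]] [[0.0216 0.0891 0.098 ]] axle edges [[0.023  0.0863 0.1081]
 [0.0347 0.0863 0.1081]]
back wall [[0.0351 0.0863 0.1081]]
```

jog_arm --steps '[{"translation": [0, 0.02, 0], "delta_rot": [0, 0, 0], "hand": 30}, {"translation": [0, 0.02, 0.05], "delta_rot": [0, 0, 0], "hand": 30}, {"translation": [0, 0.02, 0.1], "delta_rot": [0, 0, 0], "hand": 30}, {"translation": [0, 0.02, 0.14], "delta_rot": [0, 0, 0], "hand": 30}, {"translation": [0, 0.02, 0.17], "delta_rot": [0, 0, 0], "hand": 30}, {"translation": [0, 0.02, 0.2], "delta_rot": [0, 0, 0], "hand": 30}, {"translation": [0, 0.02, 0.22], "delta_rot": [0, 0, 0], "hand": 30}, {"translation": [0, 0.02, 0.24], "delta_rot": [0, 0, 0], "hand": 30}, {"translation": [0, 0.02, 0.24], "delta_rot": [0, 0, 0], "hand": 30}, {"translation": [0, 0.02, 0.24], "delta_rot": [0, 0, 0], "hand": 30}]'

```text
time_s: 19.1
eef_pos: [0.6242, -0.005, 0.0849]
tcp_rot: [0.779, 0.627, 0.0, 0.0]
contact_force: [0.0, 0.4, -3.9]
width: 0.0429
grasp_force: 44.9
```

```bash
python3 st.py
```

```text
19.1 unit [[ 0.0282 -0.0032  0.0849]] axis z 0.1021858252158908 F unit -0.06798134825368138 0.43475030079702615 -3.9096279082159193 T [-0.0044 -0.0495  0.0092] tilt x 1.1690392411873684e-06 yawx -0.2152395183082996
```

Axis at 102 mm with no contact, so it's in the throat. I'll lower to about 95 mm.

jog_arm --steps '[{"translation": [0, 0, 0.03], "delta_rot": [0, 0, 0], "hand": 30}, {"translation": [0, 0, 0.07], "delta_rot": [0, 0, 0], "hand": 30}, {"translation": [0, 0, 0.1], "delta_rot": [0, 0, 0], "hand": 30}, {"translation": [0, 0, 0.14], "delta_rot": [0, 0, 0], "hand": 30}, {"translation": [0, 0, 0.18], "delta_rot": [0, 0, 0], "hand": 30}, {"translation": [0, 0, 0.22], "delta_rot": [0, 0, 0], "hand": 30}, {"translation": [0, 0, 0.26], "delta_rot": [0, 0, 0], "hand": 30}, {"translation": [0, 0, 0.3], "delta_rot": [0, 0, 0], "hand": 30}, {"translation": [0, 0, 0.3], "delta_rot": [0, 0, 0], "hand": 30}, {"translation": [0, 0, 0.3], "delta_rot": [0, 0, 0], "hand": 30}]'

```text
time_s: 20.35
eef_pos: [0.6244, -0.0051, 0.0775]
tcp_rot: [0.779, 0.627, 0.0, 0.0]
contact_force: [1.7, -1.1, -4.2]
width: 0.0429
grasp_force: 44.9
```

```bash
python3 st.py
```

```text
20.35 unit [[ 0.0283 -0.0033  0.0775]] axis z 0.09475898846138668 F unit 1.8525549297063684 -0.7095428617288139 -4.170298683967226 T [-0.2208 -0.3452  0.2086] tilt x -3.5323280482932724e-05 yawx -0.21518671773293124
```

jog_arm --steps '[{"translation": [0, 0.01, 0], "delta_rot": [0, 0, -0.03], "hand": 30}, {"translation": [0, 0.02, 0], "delta_rot": [0, 0, -0.06], "hand": 30}, {"translation": [0, 0.03, 0], "delta_rot": [0, 0, -0.06], "hand": 30}, {"translation": [0, 0.03, 0.02], "delta_rot": [0, 0, -0.06], "hand": 30}, {"translation": [0, 0.03, 0.04], "delta_rot": [0, 0, -0.06], "hand": 30}, {"translation": [0, 0.03, 0.06], "delta_rot": [0, 0, -0.06], "hand": 30}, {"translation": [0, 0.03, 0.08], "delta_rot": [0, 0, -0.06], "hand": 30}, {"translation": [0, 0.03, 0.1], "delta_rot": [0, 0, -0.06], "hand": 30}, {"translation": [0, 0.03, 0.1], "delta_rot": [0, 0, -0.06], "hand": 30}, {"translation": [0, 0.03, 0.1], "delta_rot": [0, 0, -0.06], "hand": 30}]'

```text
time_s: 21.6
eef_pos: [0.625, -0.0052, 0.0749]
tcp_rot: [0.777, 0.63, 0.0, 0.0]
contact_force: [-0.1, 0.3, -4.4]
width: 0.0432
grasp_force: 44.9
```

```bash
python3 st.py
```

```text
21.6 unit [[ 0.0289 -0.0032  0.0749]] axis z 0.09221413750873833 F unit -0.12588242929214985 0.2685605019675193 -4.383708319043151 T [-0.0334 -0.1225  0.0196] tilt x 1.6640449457002883e-05 yawx -0.20897642396900545
```

jog_arm --steps '[{"translation": [0, 0, 0.01], "delta_rot": [0, 0, 0], "hand": 30}, {"translation": [0, 0, 0.02], "delta_rot": [0, 0, 0], "hand": 30}, {"translation": [0, 0, 0.03], "delta_rot": [0, 0, 0], "hand": 30}, {"translation": [0, 0, 0.04], "delta_rot": [0, 0, 0], "hand": 30}, {"translation": [0, 0, 0.05], "delta_rot": [0, 0, 0], "hand": 30}, {"translation": [0, 0, 0.06], "delta_rot": [0, 0, 0], "hand": 30}, {"translation": [0, 0, 0.07], "delta_rot": [0, 0, 0], "hand": 30}, {"translation": [0, 0, 0.07], "delta_rot": [0, 0, 0], "hand": 30}, {"translation": [0, 0, 0.07], "delta_rot": [0, 0, 0], "hand": 30}, {"translation": [0, 0, 0.07], "delta_rot": [0, 0, 0], "hand": 30}]'

```text
time_s: 22.85
eef_pos: [0.625, -0.0052, 0.0731]
tcp_rot: [0.777, 0.629, 0.0, 0.0]
contact_force: [0.6, -0.5, -4.3]
width: 0.0429
grasp_force: 44.9
```

```bash
python3 st.py
```

```text
22.85 unit [[ 0.0289 -0.0032  0.0731]] axis z 0.09044085198753667 F unit 0.7122703455008825 -0.36927527307941904 -4.258988183682222 T [-0.0311 -0.1027  0.0308] tilt x 1.685224167387799e-05 yawx -0.20901350851535236
```

jog_arm --steps '[{"translation": [0, 0, 0.005], "delta_rot": [0, 0, 0], "hand": 30}, {"translation": [0, 0, 0.01], "delta_rot": [0, 0, 0], "hand": 30}, {"translation": [0, 0, 0.015], "delta_rot": [0, 0, 0], "hand": 30}, {"translation": [0, 0, 0.02], "delta_rot": [0, 0, 0], "hand": 30}, {"translation": [0, 0, 0.025], "delta_rot": [0, 0, 0], "hand": 30}, {"translation": [0, 0, 0.03], "delta_rot": [0, 0, 0], "hand": 30}, {"translation": [0, 0, 0.03], "delta_rot": [0, 0, 0], "hand": 30}, {"translation": [0, 0, 0.03], "delta_rot": [0, 0, 0], "hand": 30}, {"translation": [0, 0, 0.03], "delta_rot": [0, 0, 0], "hand": 30}, {"translation": [0, 0, 0.03], "delta_rot": [0, 0, 0], "hand": 30}]'

```text
time_s: 24.1
eef_pos: [0.625, -0.0052, 0.0726]
tcp_rot: [0.777, 0.63, 0.0, 0.0]
contact_force: [-2.1, 1.0, 0.5]
width: 0.0436
grasp_force: 44.9
```

```bash
python3 st.py
```

```text
24.1 unit [[ 0.0289 -0.0032  0.0726]] axis z 0.08991485502514393 F unit -2.271440591665529 0.5296834971195002 0.48433645550031024 T [-0.0032  0.3543 -0.026 ] tilt x -2.6295555107160703e-05 yawx -0.20891216216440983
```

Both ends are resting: the weight has come off the wrist. Now I'll release.

jog_arm --steps '[{"translation": [0, 0, 0], "delta_rot": [0, 0, 0], "hand": 45}, {"translation": [0, 0, 0], "delta_rot": [0, 0, 0], "hand": 48}, {"translation": [0, 0, 0], "delta_rot": [0, 0, 0], "hand": 52}, {"translation": [0, 0, 0], "delta_rot": [0, 0, 0], "hand": 58}, {"translation": [0, 0, 0], "delta_rot": [0, 0, 0], "hand": 64}, {"translation": [0, 0, 0], "delta_rot": [0, 0, 0], "hand": 70}, {"translation": [0, 0, 0], "delta_rot": [0, 0, 0], "hand": 70}, {"translation": [0, 0, 0], "delta_rot": [0, 0, 0], "hand": 70}, {"translation": [0, 0, 0], "delta_rot": [0, 0, 0], "hand": 70}, {"translation": [0, 0, 0], "delta_rot": [0, 0, 0], "hand": 70}]'

```text
time_s: 25.35
eef_pos: [0.6249, -0.0052, 0.0723]
tcp_rot: [0.777, 0.63, -0.0, -0.0]
contact_force: [0.7, -0.3, -0.4]
width: 0.0699
grasp_force: 0.0
```

jog_arm --steps '[{"translation": [0, 0, -0.3], "delta_rot": [0, 0, 0], "hand": 70}, {"translation": [0, 0, -0.8], "delta_rot": [0, 0, 0], "hand": 70}, {"translation": [0, 0, -1.4], "delta_rot": [0, 0, 0], "hand": 70}, {"translation": [0, 0, -2.2], "delta_rot": [0, 0, 0], "hand": 70}, {"translation": [0, 0, -3], "delta_rot": [0, 0, 0], "hand": 70}, {"translation": [0, 0, -4], "delta_rot": [0, 0, 0], "hand": 70}, {"translation": [0, 0, -5], "delta_rot": [0, 0, 0], "hand": 70}, {"translation": [0, 0, -5.6], "delta_rot": [0, 0, 0], "hand": 70}, {"translation": [0, 0, -5.6], "delta_rot": [0, 0, 0], "hand": 70}, {"translation": [0, 0, -5.6], "delta_rot": [0, 0, 0], "hand": 70}]'

```text
time_s: 26.6
eef_pos: [0.6243, -0.0051, 0.2113]
tcp_rot: [0.777, 0.629, -0.001, -0.001]
contact_force: [-0.9, -0.0, -0.1]
width: 0.0701
grasp_force: 0.0
```

```bash
python3 st.py
python3 - <<'E'
from h import *
im=read_camera("wrist");cv2.imwrite("pics/w6.png",im)
E
```

```text
26.6 unit [[ 0.0283 -0.0033  0.2113]] axis z 0.22857509448347588 F unit -0.8759329369026089 -0.23159858714959408 -0.11946484595635433 T [ 0.0031  0.0141 -0.0236] tilt x -4.476744796103624e-05 yawx -0.20901582205793023
```

View pics/w6.png

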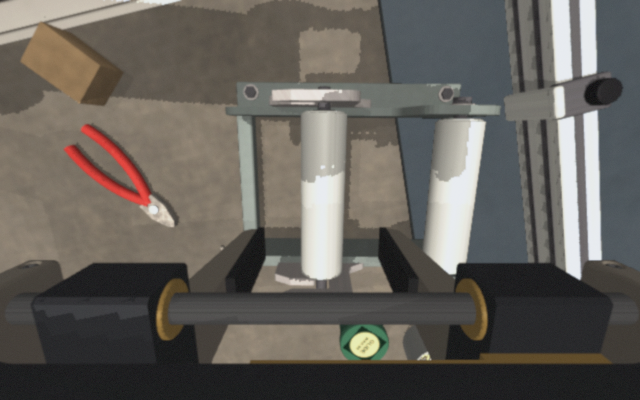

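The roller hangs in both hooks, from (323,110) to (321,278), parallel to the rear roller and clear of the open fingers. I'm handing the job in.

```bash
python3 -c "
from plant import r
print(r.close_job())"
```

```text
the job is handed in; nothing more can be done
None
```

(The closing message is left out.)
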